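# Flip the status tag of the finished T-joint

### The arm

A 6-joint arm with a two-finger parallel gripper is mounted at the origin on the work surface. World frame = base frame: x ahead of the robot, y to its left, z up, the work surface at z = 0. Lengths are in m, angles in rad, forces in N, time in s.
With the tool pointing down it reaches from about 0.35 to 0.975 m from the base axis. Payload 4.9 kg.
Tool frame: the origin (TCP) lies at the centre of the arm's flange, where the gripper is bolted on; the fingertips stand 173 mm ahead of it and the grasp point (between the pads) lies 155 mm ahead of it (arm.tcp_to_tips is the distance from the TCP to the fingertips, in m); z points along the fingers, y is the direction in which the jaws open and shut (so a half turn about z gives the same grasp; the last joint's range is limited). The gripper opens to 85 mm and grips with 20 to 120 N. Pads are 22 mm wide; open, the fingers measure 114 mm over their backs; the gripper's body (76 mm by 85 mm) begins 54 mm behind the grasp point. The pads swing forward as they close: fully open they stand 13 mm farther back than shut.
Start: joints at [-1.288, 0.053, 1.613, -0, 1.476, -0.119], TCP at [0.244, -0.575, 0.405] pointing down, gripper open.
Joint ranges: [-3.01, 3.01], [-1.01, 2.22], [0.06, 2.58], [-1.02, 4.17], [0.09, 2.62], [-3.14, 3.14]. Speed limits (rad/s): [2.57, 2.57, 3.14, 3.14, 3.14, 3.14].

### API

Orientations are given as a rotation vector (axis times angle).
In Python, from bench import arm gives the robot as it stands.
- The arm moves only by the tool jog_arm, never from a script. Its argument "motion" is text: rows parted by semicolons, each of 7 numbers parted by spaces: the shift along the tool's x, y, z in cm, then the turn, a rotation vector about the tool's x, y, z in rad, then the opening, from 0 (shut) to 1 (fully open). A call has 1 to 5 rows; each row is the pose to reach, as a shift and turn from the pose commanded when the call began, along the tool's axes at that moment; what a row does not reach only later rows make up. A row lasts 1/10 s, in which the tool goes at most 50 mm and 8.59 degrees, less where a joint would pass 70% of its speed; a pose out of reach is approached as far as the arm can. A call with a gripper value outside its range is refused whole. The fingers move at their own pace and stop on an object; the grip force is fixed at half the most. Time passes only in rows, so rows that repeat a pose let the fingers close. It gives the time, the measured TCP pose, the force and the opening at its end, in the units of the state.
- arm.observe(): the state, without advancing time (a new reading comes with each control period).
- arm.capture(name): name is "scene" or "top"; returns a dict with "pixels" (384x512x3 uint8, red, green, blue), "camera_matrix" (3x3 intrinsics, pixels), "k1" (the pictures are not rectified: a ray, as slopes to the right and down, at radius r is drawn at 1 + k1 r^2 times it, then the intrinsics apply), "R" (3x3) and "t" (3): a world point X has camera coordinates R X + t. Camera axes: x right, y down, z forward; pixel columns grow to the right and rows downward; lengths in m; the calibration is good to about 2 mm. A picture is of the moment at which its call begins. There is no depth.
- arm.job_done(): hands the job in, once; it reports no verdict.
The state is a dict: "time_s": time; "joints": joint angles; "qvel": joint speeds; "joint_efforts": joint torques, N m; "ee_pos": TCP position; "orientation": TCP orientation; "contact_force": force on the tool from outside, world axes, zero at the start; "ft_torque": the same for the moment, N m; "opening": opening from 0.0 (shut) to 1.0 (fully open).
Only numpy, scipy, OpenCV 4.12 (cv2) and the standard library are available. Lean on these libraries where they do the work, as an engineer would, in place of code of your own. Each camera call takes 0.05 s, during which the arm holds its last target.

### The job

The T-joint in the rack is welded and done, so turn over the flip tag right in front of it: with a fingertip under its lip, gently swing it over its pivot, without flicking or pinching it, until it lies fully flat on the rail with the round dot showing. Leave the other two tags, the weld pieces and the things on the bench as they are.

Things in the scene. Friction and masses are not known exactly. Their poses are not given: they have to be found in the camera images.
- rack: Grey steel rack fixed on the bench, 400 mm wide, three bays side by side. Origin: on the bench, under the middle tag's pivot; x level from tags to bays (away from the robot), y along the row to the left. Front rail x 0 to 76 mm, flat top 80 mm high; behind it, to x = 211, the bays: deck 50, dividers 84 mm high. Tag pivots: one line along y at x = 0, 85 mm high, 130 mm apart. Bench free under the tags.
- tag_left (a joint): Stiff hinge of the left flip tag, axis along rack y at y = +130 mm. 0 = level, sticking out to the robot, black bar up, resting on two lugs within 18 mm of the pivot, nothing under the rest; pi/2 = upright; pi = level on the rail, round dot up. Starts at 0 to 0.25 rad. Stays at any angle (friction 0.05 N m, tag 80 g: 0.5 to 1.5 N at the lip turns it); hard stops at 0 and pi.
- lip_left (a point): Centre of the lip of the left tag, 64 mm from the pivot; moves and turns with the tag (x to the pivot, y along rack y, z out of the bar face). The tag is a bare aluminium plate 60 mm wide (along rack y), 3 mm thick; the lip is its outer edge, rolled to 8 mm diameter over the whole width, so the tag reaches 68 mm from the pivot.
- bay_left (a point): Centre of the deck of the left bay, 142 mm behind the pivot of the left tag, 50 mm above the bench.
- tag_middle (a joint): Stiff hinge of the middle flip tag, axis along rack y at y = 0. 0 = level, sticking out to the robot, black bar up, resting on two lugs within 18 mm of the pivot, nothing under the rest; pi/2 = upright; pi = level on the rail, round dot up. Starts at 0 to 0.25 rad. Stays at any angle (friction 0.05 N m, tag 80 g: 0.5 to 1.5 N at the lip turns it); hard stops at 0 and pi.
- lip_middle (a point): Centre of the lip of the middle tag, 64 mm from the pivot; moves and turns with the tag (x to the pivot, y along rack y, z out of the bar face). The tag is a bare aluminium plate 60 mm wide (along rack y), 3 mm thick; the lip is its outer edge, rolled to 8 mm diameter over the whole width, so the tag reaches 68 mm from the pivot.
- bay_middle (a point): Centre of the deck of the middle bay, 142 mm behind the pivot of the middle tag, 50 mm above the bench.
- tag_right (a joint): Stiff hinge of the right flip tag, axis along rack y at y = -130 mm. 0 = level, sticking out to the robot, black bar up, resting on two lugs within 18 mm of the pivot, nothing under the rest; pi/2 = upright; pi = level on the rail, round dot up. Starts at 0 to 0.25 rad. Stays at any angle (friction 0.05 N m, tag 80 g: 0.5 to 1.5 N at the lip turns it); hard stops at 0 and pi.
- lip_right (a point): Centre of the lip of the right tag, 64 mm from the pivot; moves and turns with the tag (x to the pivot, y along rack y, z out of the bar face). The tag is a bare aluminium plate 60 mm wide (along rack y), 3 mm thick; the lip is its outer edge, rolled to 8 mm diameter over the whole width, so the tag reaches 68 mm from the pivot.
- bay_right (a point): Centre of the deck of the right bay, 142 mm behind the pivot of the right tag, 50 mm above the bench.
- tee: Welded T-joint of dark 6 mm steel plate, 0.65 kg, loose in one of the three bays: square base 90 x 90 mm with an upright plate 90 mm long standing across its middle, 74 mm high in all. Origin: centre of its underside; z up.
- lap: Lap joint, loose in a bay: two flat overlapping 6 mm plates, 90 x 90 x 12 mm in all. Origin: centre of its underside. Leave alone.
- pipe: Pipe-on-plate joint, loose in a bay: base 90 x 90 x 6 mm with an upright 48 mm tube, 51 mm high in all. Origin: centre of its underside. Leave alone.
- brush: Wire brush lying on the bench to the left of the rack, 275 x 26 x 38 mm, wooden handle. Origin: under its middle, x along it. Leave alone.
- hammer: Chipping hammer lying on the bench to the right of the rack, about 255 mm long, head 145 mm across, 24 mm high. Origin: under the middle of its length, x along it to the head. Leave alone.
- tin: Round metal tin, 68 mm diameter, 55 mm high, standing on the bench on the left, nearer the robot than the rack. Origin: centre of its underside. Leave alone.
Mind the look-alikes: they are no part of the job. What is shaped like the tee but green is not meant.

How it is judged:
By the outcome, as a careful person would: the job done as asked, in the order asked, and still so for the second after the job is handed in, with the robot touching nothing.
It also fails if it takes over 43 s, if anything falls off the work surface, if the arm or the gripper's body presses on something with over 40 N, if the wrist force passes 120 N, or if a joint passes its speed limit or range.

## Working session

There is one attempt and no reset: what is moved stays moved. The work goes in short steps, Python scripts to look and compute and a tool call to move; the robot and the scene stay as the last step left them, time stands still between calls to the robot, and variables do not carry over. Pictures are saved under pics/ and viewed, and the job is handed in when it is done.

Besides the shell and the picture viewer there is one more tool, called after "Request:" as name(argument=value, ...) on one line, values as JSON. jog_arm: Moves the arm, as the interface text tells. Its arguments: {"type":"object","properties":{"motion":{"type":"string"}},"required":["motion"]}

```bash
ls; mkdir -p pics; python3 - <<'E'
from bench import arm
import cv2,pickle
for n in("scene","top"):
    c=arm.capture(n);pickle.dump(c,open(f"{n}0.pkl","wb"))
    cv2.imwrite(f"pics/{n}0.png",cv2.resize(c["pixels"][:,:,::-1],(800,600),interpolation=cv2.INTER_CUBIC))
    print(c["camera_matrix"],c["k1"],c["R"],c["t"])
s=arm.observe();print(s,arm.tcp_to_tips)
E
```

```text
pics
[[427.36653793   0.         254.4171551 ]
 [  0.         427.36653793 190.56581116]
 [  0.           0.           1.        ]] -0.0978430876275381 [[ 0.85393524  0.52017428 -0.01460589]
 [ 0.32637507 -0.55722709 -0.76352949]
 [-0.4053072   0.64723774 -0.64560776]] [-0.45072572 -0.11282506  1.56621155]
[[378.26459003   0.         250.41735539]
 [  0.         378.26459003 187.63686909]
 [  0.           0.           1.        ]] -0.06764922313286631 [[ 7.02358940e-04 -9.99687951e-01  2.49701181e-02]
 [-9.96952990e-01 -2.64770965e-03 -7.79597670e-02]
 [ 7.80015533e-02 -2.48392782e-02 -9.96643752e-01]] [-0.01544314  0.54042143  1.16237965]
{'time_s': 0.1, 'joints': array([-1.28797007e+00,  5.33035689e-02,  1.61416539e+00,  2.35905814e-05,
        1.47601107e+00, -1.18981698e-01]), 'qvel': array([-0.00199723, -0.00245878, -0.00207709, -0.00067761,  0.00067859,
       -0.00062294]), 'joint_efforts': array([ 3.98727625e-04, -3.94900596e+01, -3.71364856e+01, -2.57010959e-05,
        3.89219524e-03, -1.31376203e-05]), 'ee_pos': array([ 0.24437118, -0.57497952,  0.40357257]), 'orientation': array([-3.07656010e+00, -6.26541947e-01,  2.05716735e-04]), 'contact_force': array([-0.00634546,  0.42502566,  0.44291136]), 'ft_torque': array([-0.01287581,  0.01273036, -0.0118643 ]), 'opening': 1.002802954679644} 0.1734
```

View pics/scene0.png

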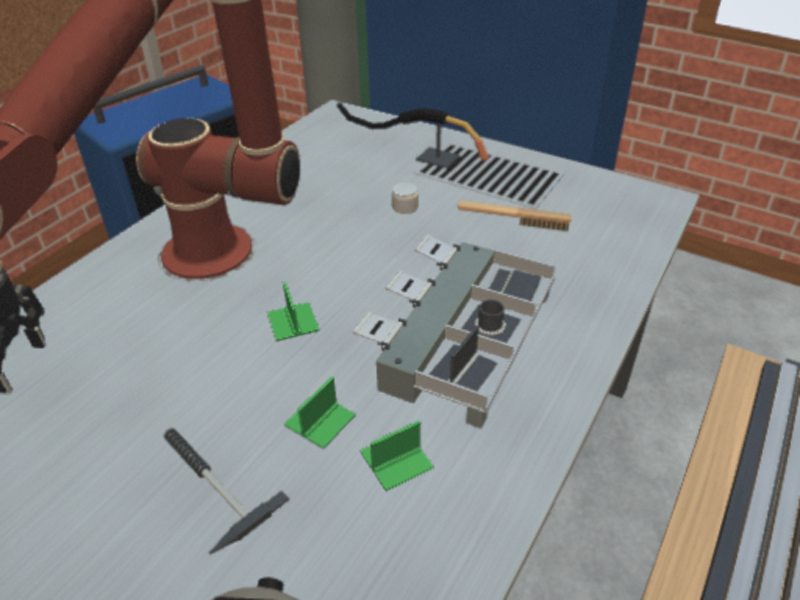

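View pics/top0.png

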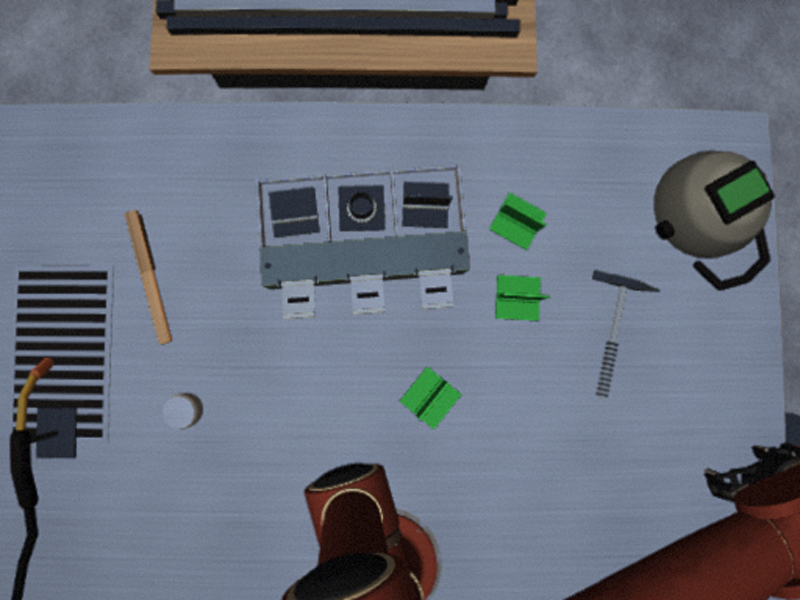

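The top view (800x600) shows the lap at (295,210), the pipe at (361,207) and the dark tee at (427,203). The green look-alikes are at (518,220), (520,298) and (430,397). The dark tee sits in the right bay, so the tag meant should be tag_right at (436,290). I'll confirm that in a crop.

```bash
cat > h.py <<'E'
import numpy as np,cv2,pickle
def ray(c,u,v):
    K=c["camera_matrix"];x=(u-K[0,2])/K[0,0];y=(v-K[1,2])/K[1,1]
    rd=np.hypot(x,y);r=rd
    for _ in range(20): r=rd/(1+c["k1"]*r*r)
    s=r/rd if rd>0 else 1
    d=c["R"].T@np.array([x*s,y*s,1]);o=-c["R"].T@c["t"];return o,d/np.linalg.norm(d)
def onz(c,u,v,z):
    o,d=ray(c,u,v);return o+d*(z-o[2])/d[2]
def tri(c1,p1,c2,p2):
    o1,d1=ray(c1,*p1);o2,d2=ray(c2,*p2)
    A=np.stack([d1,-d2],1);s=np.linalg.lstsq(A,o2-o1,rcond=None)[0]
    a=o1+s[0]*d1;b=o2+s[1]*d2;return (a+b)/2,np.linalg.norm(a-b)
def proj(c,X):
    p=c["R"]@np.asarray(X,float)+c["t"];x,y=p[:2]/p[2];f=1+c["k1"]*(x*x+y*y)
    K=c["camera_matrix"];return np.array([K[0,0]*x*f+K[0,2],K[1,1]*y*f+K[1,2]])
E
python3 - <<'E'
from h import *
s,t=[pickle.load(open(n+"0.pkl","rb")) for n in("scene","top")]
a=cv2.resize(s["pixels"][145:265,220:360,::-1],None,fx=5,fy=5,interpolation=cv2.INTER_CUBIC)
b=cv2.resize(t["pixels"][100:210,160:305,::-1],None,fx=5,fy=5,interpolation=cv2.INTER_CUBIC)
cv2.imwrite("pics/cs.png",a);cv2.imwrite("pics/ct.png",b)
E
```

```text
(no output)
```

View pics/cs.png

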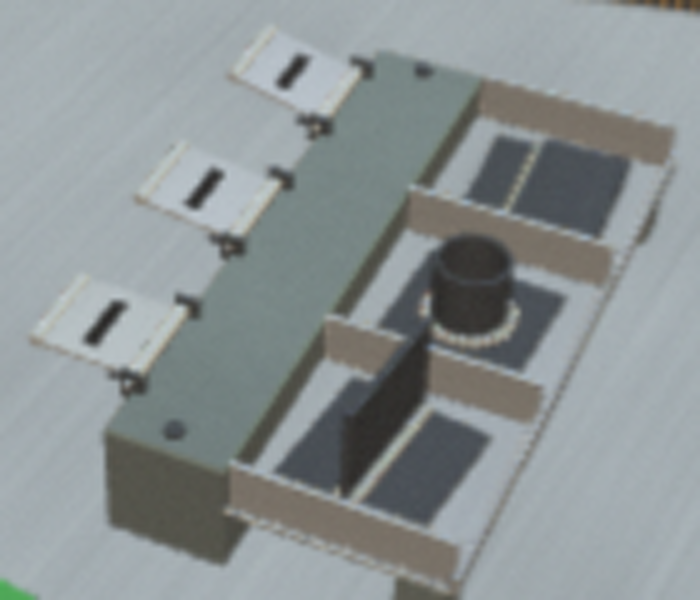

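View pics/ct.png

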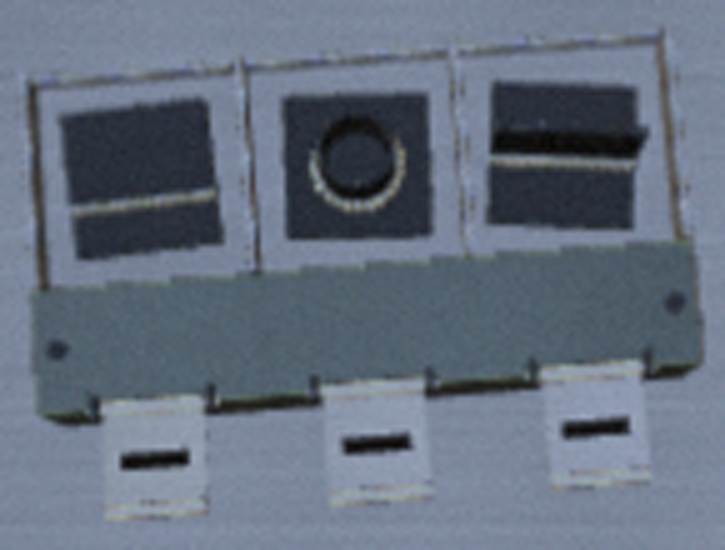

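The crop confirms it: the dark T is in the right bay (crop pixel 565,150), with the pipe in the middle and the lap on the left, so tag_right is the one meant. Next I'll measure the rack pose and the tag angle.

```bash
python3 - <<'E'
from h import *
s,t=[pickle.load(open(n+"0.pkl","rb")) for n in("scene","top")]
for n,c,(y0,y1,x0,x1) in(("s",s,(145,265,220,360)),("t",t,(100,210,160,305))):
    p=c["pixels"][y0:y1,x0:x1].astype(int)
    hsv=cv2.cvtColor(c["pixels"][y0:y1,x0:x1],cv2.COLOR_RGB2HSV)
    for uv in ([(60,60)] ): pass
    m=((p[:,:,1]>=p[:,:,2]-2)&(p[:,:,1]-p[:,:,0]>8)&(p.max(2)<165)).astype(np.uint8)
    if n=="t": print(p[62,70],p[85,30],p[100,70],p[20,30]); m=((p[:,:,1]-p[:,:,0]>15)&(p[:,:,2]-p[:,:,1]<14)).astype(np.uint8)
    m=cv2.morphologyEx(m,cv2.MORPH_OPEN,np.ones((3,3)))
    k,l,st,_=cv2.connectedComponentsWithStats(m);i=1+np.argmax(st[1:,4]);m=(l==i).astype(np.uint8)
    cs,_=cv2.findContours(m,0,1);ct=max(cs,key=cv2.contourArea)
    P=np.array([onz(c,x+x0,y+y0,.08)[:2] for x,y in ct[:,0]]).astype(np.float32)
    r=cv2.minAreaRect(P);print(n,r,cv2.boxPoints(r))
    cv2.imwrite(f"pics/m{n}.png",cv2.resize(m*255,None,fx=4,fy=4))
def T(u,v): return onz(t,160+(u+.5)/5-.5,100+(v+.5)/5-.5,.08)
for q in((42,412),(700,362),(690,240),(35,290)): print("top",q,T(*q))
def S(u,v,z=.08): return onz(s,220+(u+.5)/5-.5,145+(v+.5)/5-.5,z)
for q in((108,435),(232,468),(480,80),(380,52)): print("sc",q,S(*q))
E
```

```text
s ((0.6051725745201111, 0.036958664655685425), (0.07423128187656403, 0.3979012370109558), 4.746131420135498) [[ 0.5517228   0.23215611]
 [ 0.58464557 -0.16438074]
 [ 0.6586223  -0.15823878]
 [ 0.6256996   0.23829807]]
[ 85  98 113] [138 152 169] [139 143 141] [100 112 127]
t ((0.6256744861602783, 0.16151978075504303), (0.009118899703025818, 0.005973463878035545), 0.8109700083732605) [[0.62107325 0.16444167]
 [0.62115777 0.15846881]
 [0.6302757  0.15859789]
 [0.6301912  0.16457075]]
top (42, 412) [0.5519965  0.23182662 0.08      ]
top (700, 362) [ 0.58324627 -0.16047339  0.08      ]
top (690, 240) [ 0.65724299 -0.15520978  0.08      ]
top (35, 290) [0.62517363 0.23740925 0.08      ]
sc (108, 435) [ 0.58933292 -0.1681767   0.08      ]
sc (232, 468) [ 0.66011352 -0.15510788  0.08      ]
sc (480, 80) [0.62505206 0.23205418 0.08      ]
sc (380, 52) [0.55335654 0.227      0.08      ]
```

```bash
python3 - <<'E'
import cv2,numpy as np
a=cv2.imread("pics/ms.png");b=cv2.imread("pics/mt.png")
h=max(a.shape[0],b.shape[0]);f=lambda i:cv2.copyMakeBorder(i,0,h-i.shape[0],0,0,0)
i=np.hstack([f(a),f(b)]);cv2.imwrite("pics/m.png",cv2.resize(i,(800,int(h*800/i.shape[1]))))
E
```

```text
(no output)
```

View pics/m.png

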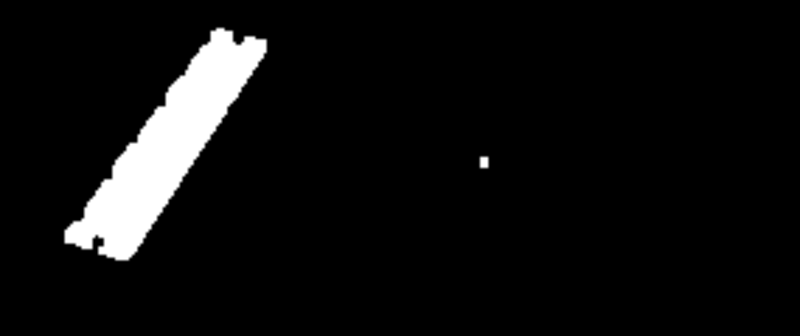

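```bash
python3 - <<'E'
from h import *
s,t=[pickle.load(open(n+"0.pkl","rb")) for n in("scene","top")]
S=lambda u,v:(220+(u+.5)/5-.5,145+(v+.5)/5-.5)
T=lambda u,v:(160+(u+.5)/5-.5,100+(v+.5)/5-.5)
a=np.deg2rad(4.7);X=np.array([np.cos(a),np.sin(a),0]);Y=np.array([-X[1],X[0],0])
O=np.array([.605,.0377,0])-.038*X
print("O",O,"pivR",O-.13*Y)
L=[]
for nm,ps,pt in(("near/right corner",(35,335),(650,483)),("left corner",(78,282),(553,487)),("bar",(106,322),(596,428)),("hinge R",(140,380),(645,372)),("hinge L",(185,308),(540,377))):
    p,e=tri(s,S(*ps),t,T(*pt));d=p-O
    print(nm,p.round(4),"gap",round(e,4),"rack",np.round([d@X,d@Y,d[2]],4))
for th in(0,.1,.2):
    for y in(-.16,-.1):
        P=O+Y*y-X*.066*np.cos(th)+np.array([0,0,.085+.066*np.sin(th)])
        ps,pt=proj(s,P),proj(t,P);print(th,y,(ps-[220,145])*5,(pt-[160,100])*5)
E
```

```text
O [0.56712778 0.03458634 0.        ] pivR [ 0.57777979 -0.09497652  0.        ]
near/right corner [ 0.5118 -0.128   0.0856] gap 0.0039 rack [-0.0684 -0.1575  0.0856]
left corner [ 0.5075 -0.0722  0.0815] gap 0.0013 rack [-0.0682 -0.1015  0.0815]
bar [ 0.5428 -0.0972  0.0858] gap 0.0002 rack [-0.0351 -0.1293  0.0858]
hinge R [ 0.5796 -0.1254  0.0809] gap 0.0063 rack [-0.0007 -0.1605  0.0809]
hinge L [ 0.5742 -0.0635  0.0845] gap 0.002 rack [-0.001  -0.0983  0.0845]
0 -0.16 [ 31.14940511 337.84741843] [649.80811188 474.0042104 ]
0 -0.1 [ 81.29248367 275.0856063 ] [549.23877766 482.09746197]
0.1 -0.16 [ 30.98599148 329.56107702] [651.20053914 472.78743199]
0.1 -0.1 [ 81.31275996 266.84255641] [550.04401392 480.92570219]
0.2 -0.16 [ 31.83625413 321.64156465] [652.49525615 470.44947512]
0.2 -0.1 [ 82.32318127 258.9456743 ] [550.75477979 478.62991841]
```

```bash
cat >> h.py <<'E'
from scipy.spatial.transform import Rotation as Ro
A=np.deg2rad(4.7);RX=np.array([np.cos(A),np.sin(A),0]);RY=np.array([-RX[1],RX[0],0]);RZ=np.array([0,0,1.])
O=np.array([.605,.0377,0])-.038*RX
def rack(x,y,z): return O+x*RX+y*RY+z*RZ
def torack(p): d=np.asarray(p)-O; return np.array([d@RX,d@RY,d[2]])
def tool(alpha,yaw=0):
    """tool z = forward along rack X, alpha(deg) below level; tool y=-rackY; yaw deg about Z"""
    a=np.deg2rad(alpha);z=np.cos(a)*RX-np.sin(a)*RZ;y=-RY;x=np.cross(y,z)
    return Ro.from_euler('z',yaw,degrees=True)*Ro.from_matrix(np.stack([x,y,z],1))
def tcp_for_tip(tip,R): return np.asarray(tip)-R.apply([0,0,.1734])
def rel(p0,r0,p1,R1):
    R0=Ro.from_rotvec(r0);return np.r_[R0.inv().apply(np.asarray(p1)-p0)*100,(R0.inv()*R1).as_rotvec()]
E
python3 - <<'E'
from h import *
s,t=[pickle.load(open(n+"0.pkl","rb")) for n in("scene","top")]
hsv=cv2.cvtColor(t["pixels"],cv2.COLOR_RGB2HSV)
m=cv2.inRange(hsv,(50,120,60),(75,255,255))
cs,_=cv2.findContours(m,0,2)
for c in cs:
    if cv2.contourArea(c)<200: continue
    P=np.array([onz(t,*q[0],.006) for q in c]);
    print(P[:,:2].mean(0).round(3),P[:,:2].min(0).round(3),P[:,:2].max(0).round(3),"rack",torack(P.mean(0)).round(3))
print("hammer", [torack(onz(t,u*.64,v*.64,.01)).round(3) for u,v in((592,275),(658,290),(602,395))])
E
```

```text
[ 0.33  -0.093] [ 0.274 -0.152] [ 0.392 -0.033] rack [-0.246 -0.108  0.006]
[ 0.54  -0.287] [ 0.49  -0.334] [ 0.58  -0.227] rack [-0.054 -0.319  0.006]
[ 0.697 -0.278] [ 0.635 -0.334] [ 0.749 -0.22 ] rack [ 0.104 -0.322  0.006]
[ 0.764 -0.769] [ 0.716 -0.827] [ 0.814 -0.712] rack [ 0.131 -0.817  0.006]
hammer [array([-0.025, -0.463,  0.01 ]), array([-0.067, -0.6  ,  0.01 ]), array([-0.271, -0.458,  0.01 ])]
```

```bash
cat > to.py <<'E'
import sys
from h import *
from bench import arm
# args: tip rack x y z (mm) alpha yaw
x,y,z,al,yaw=map(float,sys.argv[1:6])
s=arm.observe();R=tool(al,yaw);p=tcp_for_tip(rack(x/1e3,y/1e3,z/1e3),R)
R0=Ro.from_rotvec(s["orientation"]);tip=torack(s["ee_pos"]+R0.apply([0,0,.1734]))*1e3
print("t",s["time_s"],"joints",s["joints"].round(3),"F",s["contact_force"].round(2),"op",round(s["opening"],2))
zt=R0.apply([0,0,1]);print("tip rack mm",tip.round(1),"tcp",s["ee_pos"].round(4),"alpha",np.rad2deg(np.arcsin(-zt[2])).round(1))
v=rel(s["ee_pos"],s["orientation"],p,R)
print("target tcp",p.round(3),"rel cm/rad",v.round(3),"dist mm",np.linalg.norm(v[:3]*10).round(1),"deg",np.rad2deg(np.linalg.norm(v[3:])).round(1))
E
python3 to.py -115 -130 150 90 0;python3 to.py -115 -130 150 60 0
```

```text
t 0.1 joints [-1.288  0.053  1.614  0.     1.476 -0.119] F [-0.01  0.43  0.44] op 1.0
tip rack mm [-371.7 -580.7  230.2] tcp [ 0.2444 -0.575   0.4036] alpha 89.9
target tcp [ 0.463 -0.104  0.323] rel cm/rad [ 3.8538e+01 -3.4738e+01  8.0920e+00 -2.0000e-03  0.0000e+00  3.2000e-01] dist mm 525.1 deg 18.3
t 0.1 joints [-1.288  0.053  1.614  0.     1.476 -0.119] F [-0.01  0.43  0.44] op 1.0
tip rack mm [-371.7 -580.7  230.2] tcp [ 0.2444 -0.575   0.4036] alpha 89.9
target tcp [ 0.377 -0.112  0.3  ] rel cm/rad [ 30.307 -37.459  10.418  -0.086   0.519   0.312] dist mm 493.0 deg 35.0
```

Request:
jog_arm(motion="30.3 -37.5 6 -0.086 0.519 0.312 0; 30.3 -37.5 6 -0.086 0.519 0.312 0; 30.3 -37.5 6 -0.086 0.519 0.312 0; 30.3 -37.5 6 -0.086 0.519 0.312 0; 30.3 -37.5 6 -0.086 0.519 0.312 0")

```text
time_s: 0.6
ee_pos: [0.3121, -0.3348, 0.3724]
orientation: [-3.011, -0.118, -0.811]
contact_force: [-0.0, 0.0, 0.2]
opening: 0.143
```

```bash
python3 to.py -115 -130 150 60 0
```

```text
t 0.6 joints [-1.093 -0.424  2.106  0.505  1.277  0.295] F [-0.01  0.03  0.16] op 0.14
tip rack mm [-197.4 -347.5  222.4] tcp [ 0.3121 -0.3348  0.3724] alpha 59.9
target tcp [ 0.377 -0.112  0.3  ] rel cm/rad [ 3.4660e+00 -2.1750e+01  1.0368e+01  2.0000e-03 -2.0000e-03 -3.0000e-03] dist mm 243.4 deg 0.2
```

Request:
jog_arm(motion="3.5 -21.7 10 0 0 0 0; 3.5 -21.7 10 0 0 0 0; 3.5 -21.7 10 0 0 0 0; 3.5 -21.7 10 0 0 0 0; 3.5 -21.7 10 0 0 0 0")

```text
time_s: 1.1
ee_pos: [0.3744, -0.1117, 0.303]
orientation: [-3.013, -0.125, -0.808]
contact_force: [1.7, 1.4, -0.4]
opening: -0.001
```

```bash
python3 to.py -100 -130 58 60 0
python3 - <<'E'
from bench import arm
import cv2,pickle
for n in("scene","top"):
    c=arm.capture(n);pickle.dump(c,open(f"{n}1.pkl","wb"))
    cv2.imwrite(f"pics/{n}1.png",cv2.resize(c["pixels"][:,:,::-1],(800,600),interpolation=cv2.INTER_CUBIC))
E
```

```text
t 1.1 joints [-0.565 -0.643  2.361  0.36   1.02   0.796] F [ 1.71  1.36 -0.38] op -0.0
tip rack mm [-117.3 -130.2  152.9] tcp [ 0.3744 -0.1117  0.303 ] alpha 60.0
target tcp [ 0.392 -0.11   0.208] rel cm/rad [-3.242e+00 -1.300e-02  9.079e+00  1.000e-03 -0.000e+00  1.000e-03] dist mm 96.4 deg 0.1
```

View pics/scene1.png

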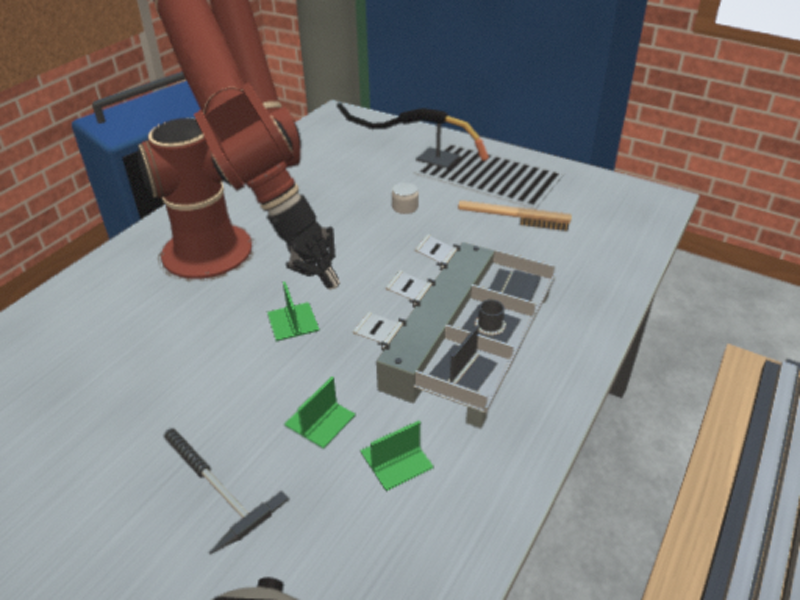

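Request:
jog_arm(motion="-0.8 0 2.3 0 0 0 0; -1.6 0 4.5 0 0 0 0; -2.4 0 6.8 0 0 0 0; -3.2 0 9.0 0 0 0 0; -3.2 0 9.0 0 0 0 0")

```text
time_s: 1.7
ee_pos: [0.3907, -0.1126, 0.2068]
orientation: [-3.013, -0.122, -0.797]
contact_force: [-0.7, 0.2, -0.9]
opening: 0.002
```

```bash
python3 to.py -100 -130 58 60 0;  python3 to.py -62 -130 55 60 0
python3 - <<'E'
from bench import arm
import cv2,pickle
for n in("scene","top"):
    c=arm.capture(n);pickle.dump(c,open(f"{n}2.pkl","wb"))
s=pickle.load(open("scene2.pkl","rb"))["pixels"];t=pickle.load(open("top2.pkl","rb"))["pixels"]
i=cv2.resize(s[120:240,160:320,::-1],(640,480),interpolation=cv2.INTER_CUBIC);cv2.imwrite("pics/s2.png",i)
i=cv2.resize(t[120:270,200:350,::-1],(600,600),interpolation=cv2.INTER_CUBIC);cv2.imwrite("pics/t2.png",i)
E
```

```text
t 1.7 joints [-0.542 -0.415  2.393  0.425  0.779  0.701] F [-0.69  0.21 -0.87] op 0.0
tip rack mm [-102.2 -131.9   56.1] tcp [ 0.3907 -0.1126  0.2068] alpha 60.4
target tcp [ 0.392 -0.11   0.208] rel cm/rad [ 0.174 -0.22  -0.057 -0.002  0.007 -0.002] dist mm 2.9 deg 0.4
t 1.7 joints [-0.542 -0.415  2.393  0.425  0.779  0.701] F [-0.69  0.21 -0.87] op 0.0
tip rack mm [-102.2 -131.9   56.1] tcp [ 0.3907 -0.1126  0.2068] alpha 60.4
target tcp [ 0.43  -0.107  0.205] rel cm/rad [ 3.329e+00 -2.220e-01  2.083e+00 -2.000e-03  7.000e-03 -2.000e-03] dist mm 39.3 deg 0.4
```

View pics/s2.png

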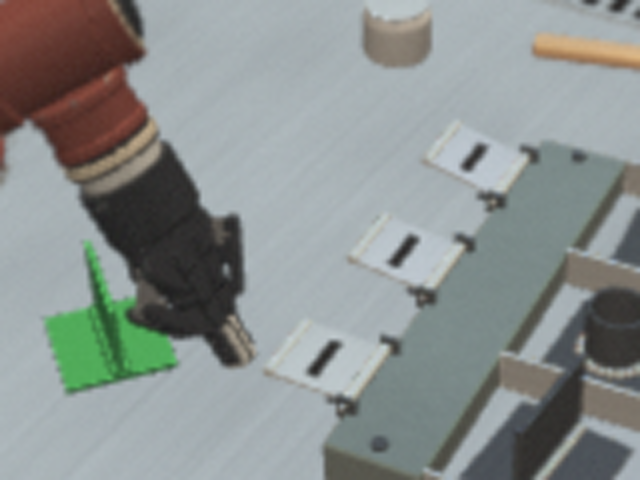

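View pics/t2.png

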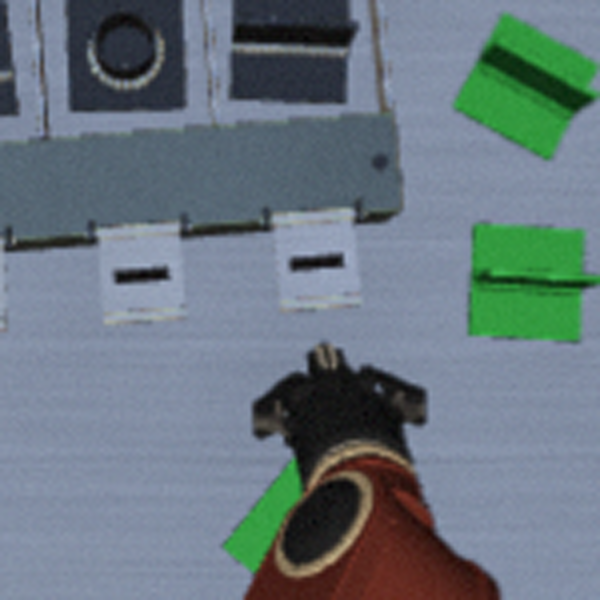

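```bash
python3 to.py -90 -130 50 50 0|tail -1;  python3 to.py -64 -130 50 50 0|tail -1
```

```text
target tcp [ 0.377 -0.111  0.183] rel cm/rad [-2.652e+00 -3.050e-01  1.648e+00  2.000e-03  1.750e-01  0.000e+00] dist mm 31.4 deg 10.0
target tcp [ 0.403 -0.109  0.183] rel cm/rad [-3.990e-01 -3.070e-01  2.946e+00  2.000e-03  1.750e-01  0.000e+00] dist mm 29.9 deg 10.0
```

Request:
jog_arm(motion="-1.3 -0.2 0.8 0 0.09 0 0; -2.6 -0.3 1.6 0 0.175 0 0; -1.5 -0.3 2.3 0 0.175 0 0; -0.4 -0.3 2.9 0 0.175 0 0; -0.4 -0.3 2.9 0 0.175 0 0")

```text
time_s: 2.3
ee_pos: [0.4043, -0.1098, 0.1856]
orientation: [-2.925, -0.122, -1.072]
contact_force: [0.1, 0.4, -0.6]
opening: -0.001
```

```bash
python3 to.py -64 -130 50 50 0
python3 - <<'E'
from bench import arm
import cv2,pickle
for n in("scene","top"):
    c=arm.capture(n);pickle.dump(c,open(f"{n}3.pkl","wb"))
s=pickle.load(open("scene3.pkl","rb"))["pixels"];t=pickle.load(open("top3.pkl","rb"))["pixels"]
i=cv2.resize(s[140:240,190:310,::-1],(600,500),interpolation=cv2.INTER_CUBIC)
j=cv2.resize(t[150:250,220:340,::-1],(600,500),interpolation=cv2.INTER_CUBIC);cv2.imwrite("pics/st3.png",cv2.resize(np.hstack([i,j]) if 0 else cv2.hconcat([i,j]),(800,333)))
E
```

```text
t 2.3 joints [-0.54  -0.347  2.41   0.723  0.601  0.439] F [ 0.1   0.4  -0.59] op -0.0
tip rack mm [ -62.1 -131.2   53.3] tcp [ 0.4043 -0.1098  0.1856] alpha 49.7
target tcp [ 0.403 -0.109  0.183] rel cm/rad [-0.286 -0.062  0.126  0.004 -0.004  0.003] dist mm 3.2 deg 0.4
```

View pics/st3.png

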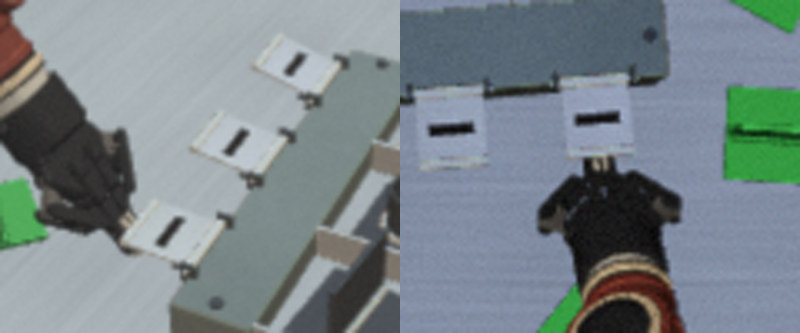

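```bash
cat > plan.py <<'E'
import sys
from h import *
from bench import arm
def pose(th,push=0):
    al=50. if th<=50 else 50+(th-50)*40/130
    t=np.deg2rad(th);a=np.deg2rad(al)
    er=np.array([-np.cos(t),np.sin(t)]);en=np.array([np.sin(t),np.cos(t)])
    b=np.array([-np.cos(a),np.sin(a)]);n=np.array([np.sin(a),np.cos(a)]);pv=np.array([0,85.])
    if th<=al: tip=pv+64*er-15*b-15*n
    else:
        off=4-2.5*min(1,(th-al)/5); tip=pv+49*er-(off-push)*en-11*n
    return tip,al
if __name__=="__main__":
    s=arm.observe();R0=Ro.from_rotvec(s["orientation"]);tip=torack(s["ee_pos"]+R0.apply([0,0,.1734]))*1e3;zt=R0.apply([0,0,1])
    print("t",round(s["time_s"],2),"j",s["joints"].round(2),"F",s["contact_force"].round(1),"tip",tip.round(1),"al",np.rad2deg(np.arcsin(-zt[2])).round(1))
    push=float(sys.argv[1])
    for th in map(float,sys.argv[2:]):
        (x,z),al=pose(th,push);R=tool(al);p=tcp_for_tip(rack(x/1e3,-.13,z/1e3),R)
        print(th,"tip",round(x,1),round(z,1),"al",round(al,1),"rel",rel(s["ee_pos"],s["orientation"],p,R).round(2))
E
python3 plan.py 0 0 5 10 15
```

```text
t 2.4 j [-0.54 -0.35  2.41  0.72  0.6   0.44] F [-0.  -0.8 -0.4] tip [ -63.2 -130.6   52.2] al 49.8
0.0 tip -65.8 63.9 al 50.0 rel [ 0.6  -0.01 -1.06  0.   -0.    0.  ]
5.0 tip -65.6 69.4 al 50.0 rel [ 0.98 -0.01 -1.47  0.   -0.    0.  ]
10.0 tip -64.9 75.0 al 50.0 rel [ 1.39 -0.   -1.85  0.   -0.    0.  ]
15.0 tip -63.7 80.4 al 50.0 rel [ 1.84 -0.   -2.19  0.   -0.    0.  ]
```

Request:
jog_arm(motion="0.3 0 -0.5 0 0 0 0; 0.6 0 -1.05 0 0 0 0; 0.8 0 -1.25 0 0 0 0; 1.0 0 -1.45 0 0 0 0; 1.2 0 -1.65 0 0 0 0")

```text
time_s: 2.9
ee_pos: [0.4011, -0.109, 0.2035]
orientation: [-2.926, -0.121, -1.065]
contact_force: [-2.6, -2.6, -1.6]
opening: -0.003
```

```bash
python3 plan.py 0 10 14 18 22 26 30
```

```text
t 2.9 j [-0.54 -0.4   2.41  0.67  0.65  0.5 ] F [-2.6 -2.6 -1.6] tip [ -65.8 -130.    70.7] al 50.0
10.0 tip -64.9 75.0 al 50.0 rel [ 0.35  0.05 -0.27  0.   -0.    0.  ]
14.0 tip -63.9 79.4 al 50.0 rel [ 0.7   0.05 -0.54  0.   -0.    0.  ]
18.0 tip -62.7 83.6 al 50.0 rel [ 1.07  0.05 -0.79  0.   -0.    0.  ]
22.0 tip -61.2 87.8 al 50.0 rel [ 1.45  0.05 -1.02  0.   -0.    0.  ]
26.0 tip -59.4 91.9 al 50.0 rel [ 1.86  0.05 -1.21  0.   -0.    0.  ]
30.0 tip -57.3 95.9 al 50.0 rel [ 2.27  0.05 -1.38  0.   -0.    0.  ]
```

Request:
jog_arm(motion="0.35 0 -0.27 0 0 0 0; 0.7 0 -0.54 0 0 0 0; 1.07 0 -0.79 0 0 0 0; 1.45 0 -1.02 0 0 0 0; 1.45 0 -1.02 0 0 0 0")

```text
time_s: 3.4
ee_pos: [0.4062, -0.1085, 0.2212]
orientation: [-2.924, -0.122, -1.067]
contact_force: [-1.0, 0.3, -0.8]
opening: -0.001
```

```bash
python3 plan.py 0 22 26 30 34 38 42
cat > look.py <<'E'
import sys
from h import *
from bench import arm
n=sys.argv[1];im=[]
for c,(y,x) in(("scene",(130,190)),("top",(140,220))):
    d=arm.capture(c);pickle.dump(d,open(f"{c}{n}.pkl","wb"))
    im.append(cv2.resize(d["pixels"][y:y+110,x:x+130,::-1],(520,440),interpolation=cv2.INTER_CUBIC))
i=cv2.hconcat(im);cv2.imwrite(f"pics/st{n}.png",cv2.resize(i,(800,338),interpolation=cv2.INTER_AREA))
E
python3 look.py 4
```

```text
t 3.4 j [-0.53 -0.43  2.39  0.64  0.68  0.55] F [-1.   0.3 -0.8] tip [ -60.5 -129.6   88.6] al 49.9
22.0 tip -61.2 87.8 al 50.0 rel [-0.08  0.06  0.01  0.   -0.    0.  ]
26.0 tip -59.4 91.9 al 50.0 rel [ 0.33  0.06 -0.18  0.   -0.    0.  ]
30.0 tip -57.3 95.9 al 50.0 rel [ 0.74  0.06 -0.35  0.   -0.    0.  ]
34.0 tip -54.9 99.7 al 50.0 rel [ 1.17  0.06 -0.49  0.   -0.    0.  ]
38.0 tip -52.3 103.3 al 50.0 rel [ 1.6   0.06 -0.6   0.   -0.    0.  ]
42.0 tip -49.4 106.7 al 50.0 rel [ 2.04  0.06 -0.67  0.   -0.    0.  ]
```

View pics/st4.png

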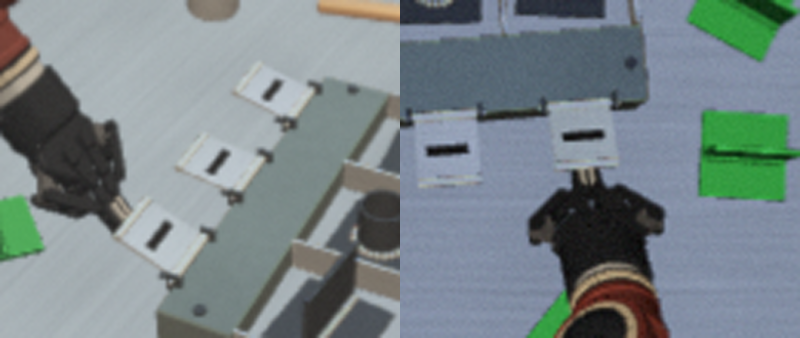

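The picture shows the right tag lifted (lip at (140,230) in the scene half), resting on the fingertip and tilted about 20°, as planned. The other tags haven't moved.

Request:
jog_arm(motion="0.33 0.05 -0.18 0 0 0 0; 0.74 0.05 -0.35 0 0 0 0; 1.17 0.05 -0.49 0 0 0 0; 1.6 0.05 -0.6 0 0 0 0; 2.04 0.05 -0.67 0 0 0 0")

```text
time_s: 4.0
ee_pos: [0.4176, -0.1082, 0.2395]
orientation: [-2.925, -0.121, -1.067]
contact_force: [-1.4, -0.1, -0.3]
opening: -0.003
```

```bash
python3 plan.py 0 42 46 50 54 58 62 66
```

```text
t 4.0 j [-0.52 -0.43  2.36  0.6   0.69  0.6 ] F [-1.4 -0.1 -0.3] tip [ -49.1 -130.4  106.8] al 49.9
42.0 tip -49.4 106.7 al 50.0 rel [-0.01 -0.   -0.01  0.   -0.    0.  ]
46.0 tip -46.3 109.9 al 50.0 rel [ 0.43 -0.   -0.05  0.   -0.    0.  ]
50.0 tip -43.0 112.9 al 50.0 rel [ 0.88 -0.   -0.07  0.   -0.    0.  ]
54.0 tip -39.5 116.2 al 51.2 rel [ 1.73  0.   -0.09  0.   -0.02  0.  ]
58.0 tip -36.0 119.1 al 52.5 rel [ 2.56  0.   -0.07  0.   -0.04  0.  ]
62.0 tip -33.2 121.0 al 53.7 rel [ 3.27  0.   -0.03  0.   -0.07  0.  ]
66.0 tip -30.3 122.8 al 54.9 rel [ 3.98  0.    0.05  0.   -0.09  0.  ]
```

Request:
jog_arm(motion="0.43 0 -0.05 0 0 0 0; 0.88 0 -0.07 0 0 0 0; 1.73 0 -0.09 0 -0.02 0 0; 2.56 0 -0.07 0 -0.04 0 0; 3.27 0 -0.03 0 -0.07 0 0")

```text
time_s: 4.5
ee_pos: [0.4424, -0.106, 0.2606]
orientation: [-2.964, -0.122, -0.963]
contact_force: [-0.9, -0.2, -0.1]
opening: -0.002
```

```bash
python3 plan.py 0 62 66 70 74 78 82; python3 look.py 5
```

```text
t 4.5 j [-0.47 -0.38  2.28  0.47  0.74  0.75] F [-0.9 -0.2 -0.1] tip [ -33.9 -130.2  120.3] al 54.0
62.0 tip -33.2 121.0 al 53.7 rel [ 0.01  0.01 -0.02  0.    0.01  0.  ]
66.0 tip -30.3 122.8 al 54.9 rel [ 0.72  0.01  0.01  0.   -0.02  0.  ]
70.0 tip -27.3 124.4 al 56.2 rel [ 1.42  0.01  0.07  0.   -0.04  0.  ]
74.0 tip -24.2 125.8 al 57.4 rel [ 2.13  0.02  0.16  0.   -0.06  0.  ]
78.0 tip -21.0 126.9 al 58.6 rel [ 2.82  0.02  0.28  0.   -0.08  0.  ]
82.0 tip -17.8 127.8 al 59.8 rel [ 3.51  0.02  0.43  0.   -0.1   0.  ]
```

View pics/st5.png

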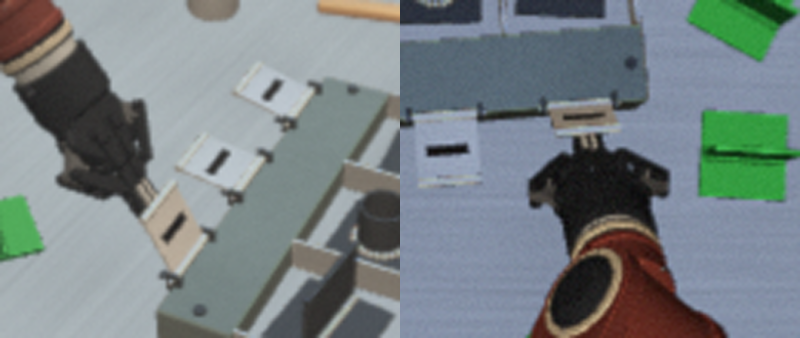

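The tag now stands at about 60° and is still supported by the fingertip (lip at (165,195)). I'll continue.

Request:
jog_arm(motion="0.72 0 0.01 0 -0.02 0 0; 1.42 0 0.07 0 -0.04 0 0; 2.13 0 0.16 0 -0.06 0 0; 2.82 0 0.28 0 -0.08 0 0; 3.51 0 0.43 0 -0.1 0 0")

```text
time_s: 5.1
ee_pos: [0.4732, -0.1034, 0.2774]
orientation: [-3.012, -0.124, -0.813]
contact_force: [-0.5, 0.2, -0.5]
opening: -0.005
```

```bash
python3 plan.py 0 82 86 90 94 98 102
```

```text
t 5.1 j [-0.42 -0.3   2.18  0.34  0.82  0.89] F [-0.5  0.2 -0.5] tip [ -17.7 -130.1  127.6] al 59.8
82.0 tip -17.8 127.8 al 59.8 rel [ 0.01  0.02 -0.03  0.   -0.    0.  ]
86.0 tip -14.5 128.5 al 61.1 rel [ 0.7   0.02  0.08  0.   -0.02  0.  ]
90.0 tip -11.2 128.9 al 62.3 rel [ 1.38  0.02  0.22  0.   -0.04  0.  ]
94.0 tip -7.9 129.1 al 63.5 rel [ 2.05  0.02  0.39  0.   -0.07  0.  ]
98.0 tip -4.6 129.0 al 64.8 rel [ 2.7   0.02  0.59  0.   -0.09  0.  ]
102.0 tip -1.3 128.8 al 66.0 rel [ 3.34  0.02  0.82  0.   -0.11  0.  ]
```

Request:
jog_arm(motion="0.7 0 0.08 0 -0.02 0 0; 1.38 0 0.22 0 -0.04 0 0; 2.05 0 0.39 0 -0.07 0 0; 2.7 0 0.59 0 -0.09 0 0; 3.34 0 0.82 0 -0.11 0 0")

```text
time_s: 5.6
ee_pos: [0.5064, -0.1008, 0.2876]
orientation: [-3.057, -0.126, -0.648]
contact_force: [-0.4, -0.1, 1.1]
opening: 0.002
```

```bash
python3 plan.py 0 102 106 110 114 118 122; python3 look.py 6
```

```text
t 5.6 j [-0.38 -0.2   2.07  0.23  0.9   1.  ] F [-0.4 -0.1  1.1] tip [  -1.2 -130.4  129.1] al 66.1
102.0 tip -1.3 128.8 al 66.0 rel [-0.04  0.01  0.03  0.    0.    0.  ]
106.0 tip 1.9 128.3 al 67.2 rel [ 0.61  0.01  0.21  0.   -0.02  0.  ]
110.0 tip 5.1 127.5 al 68.5 rel [ 1.24  0.01  0.42  0.   -0.04  0.  ]
114.0 tip 8.2 126.6 al 69.7 rel [ 1.86  0.01  0.65  0.   -0.06  0.  ]
118.0 tip 11.3 125.4 al 70.9 rel [ 2.46  0.01  0.91  0.   -0.09  0.  ]
122.0 tip 14.2 124.0 al 72.2 rel [ 3.04  0.01  1.2   0.   -0.11  0.  ]
```

View pics/st6.png

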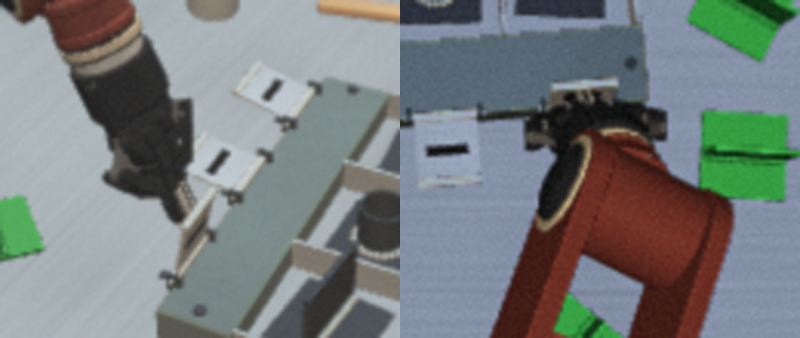

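The tag is past upright at about 100°, with the tip still behind it near the lip at (185,200). I'll continue.

Request:
jog_arm(motion="0.61 0 0.21 0 -0.02 0 0; 1.24 0 0.42 0 -0.04 0 0; 1.86 0 0.65 0 -0.06 0 0; 2.46 0 0.91 0 -0.09 0 0; 3.04 0 1.2 0 -0.11 0 0")

```text
time_s: 6.2
ee_pos: [0.5389, -0.0981, 0.2887]
orientation: [-3.092, -0.127, -0.479]
contact_force: [0.9, 0.1, 1.0]
opening: 0.002
```

```bash
python3 plan.py 0 122 126 130 134 138 142
```

```text
t 6.2 j [-0.34 -0.1   1.97  0.15  0.99  1.09] F [0.9 0.1 1. ] tip [  13.4 -130.3  123.4] al 72.4
122.0 tip 14.2 124.0 al 72.2 rel [ 0.02  0.01 -0.03  0.    0.    0.  ]
126.0 tip 17.0 122.4 al 73.4 rel [ 0.61  0.01  0.21  0.   -0.02  0.  ]
130.0 tip 19.7 120.6 al 74.6 rel [ 1.19  0.01  0.48  0.   -0.04  0.  ]
134.0 tip 22.3 118.6 al 75.8 rel [ 1.74  0.01  0.76  0.   -0.06  0.  ]
138.0 tip 24.7 116.4 al 77.1 rel [ 2.28  0.01  1.07  0.   -0.08  0.  ]
142.0 tip 26.9 114.1 al 78.3 rel [ 2.79  0.01  1.39  0.   -0.1   0.  ]
```

Request:
jog_arm(motion="0.61 0 0.21 0 -0.02 0 0; 1.19 0 0.48 0 -0.04 0 0; 1.74 0 0.76 0 -0.06 0 0; 2.28 0 1.07 0 -0.08 0 0; 2.79 0 1.39 0 -0.1 0 0")

```text
time_s: 6.7
ee_pos: [0.5694, -0.0955, 0.2836]
orientation: [-3.116, -0.128, -0.324]
contact_force: [-1.1, 1.1, 0.5]
opening: 0.001
```

```bash
python3 plan.py 0 142 146 150 154 158 162; python3 look.py 7
```

```text
t 6.7 j [-0.31 -0.    1.88  0.09  1.07  1.14] F [-1.1  1.1  0.5] tip [  27.3 -130.2  113.9] al 78.1
142.0 tip 26.9 114.1 al 78.3 rel [ 0.02  0.02 -0.03  0.   -0.    0.  ]
146.0 tip 29.0 111.6 al 79.5 rel [ 0.55  0.01  0.26  0.   -0.02  0.  ]
150.0 tip 30.8 109.0 al 80.8 rel [ 1.05  0.01  0.57  0.   -0.05  0.  ]
154.0 tip 32.5 106.3 al 82.0 rel [ 1.53  0.01  0.89  0.   -0.07  0.  ]
158.0 tip 33.9 103.4 al 83.2 rel [ 1.98  0.01  1.23  0.   -0.09  0.  ]
162.0 tip 35.2 100.5 al 84.5 rel [ 2.41  0.01  1.58  0.   -0.11  0.  ]
```

View pics/st7.png

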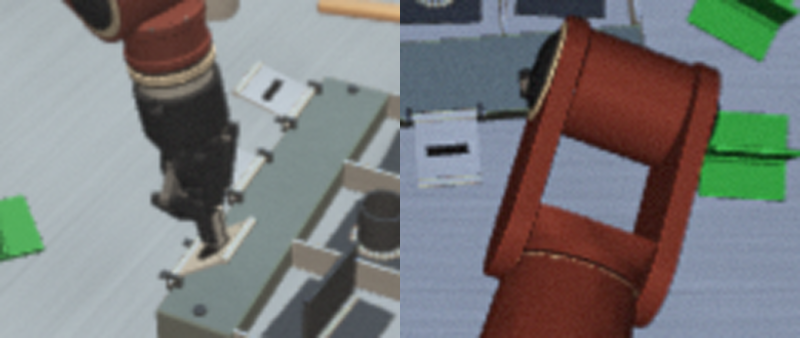

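Request:
jog_arm(motion="0.55 0 0.26 0 -0.02 0 0; 1.05 0 0.57 0 -0.05 0 0; 1.53 0 0.89 0 -0.07 0 0; 1.98 0 1.23 0 -0.09 0 0; 2.41 0 1.58 0 -0.11 0 0")

```text
time_s: 7.3
ee_pos: [0.5961, -0.0934, 0.273]
orientation: [-3.134, -0.129, -0.152]
contact_force: [-0.8, -0.1, -0.1]
opening: -0.002
```

```bash
python3 plan.py 0 162 166 170 174 178 180
```

```text
t 7.3 j [-0.28  0.09  1.8   0.04  1.16  1.19] F [-0.8 -0.1 -0.1] tip [  35.2 -130.3  100.5] al 84.4
162.0 tip 35.2 100.5 al 84.5 rel [ 0.01  0.01 -0.    0.   -0.    0.  ]
166.0 tip 36.2 97.5 al 85.7 rel [ 0.45  0.01  0.31  0.   -0.02  0.  ]
170.0 tip 37.0 94.4 al 86.9 rel [ 0.87  0.01  0.64  0.   -0.04  0.  ]
174.0 tip 37.6 91.3 al 88.2 rel [ 1.27  0.01  0.98  0.   -0.06  0.  ]
178.0 tip 37.9 88.1 al 89.4 rel [ 1.65  0.01  1.32  0.   -0.09 -0.  ]
180.0 tip 38.0 86.5 al 90.0 rel [ 1.82  0.01  1.5   0.   -0.1  -0.  ]
```

Request:
jog_arm(motion="0.45 0 0.31 0 -0.02 0 0; 0.87 0 0.64 0 -0.04 0 0; 1.27 0 0.98 0 -0.06 0 0; 1.65 0 1.25 0 -0.09 0 0; 1.65 0 1.25 0 -0.09 0 0")

```text
time_s: 7.8
ee_pos: [0.6138, -0.0919, 0.2621]
orientation: [3.137, 0.129, 0.012]
contact_force: [0.4, -1.2, 0.4]
opening: 0.001
```

```bash
python3 plan.py 0 178 180; python3 look.py 8
```

```text
t 7.8 j [-0.27  0.17  1.74  0.    1.23  1.22] F [ 0.4 -1.2  0.4] tip [  37.4 -130.2   88.7] al 89.5
178.0 tip 37.9 88.1 al 89.4 rel [-0.01  0.01  0.06  0.    0.    0.  ]
180.0 tip 38.0 86.5 al 90.0 rel [ 0.19  0.01  0.22  0.   -0.01  0.  ]
```

View pics/st8.png

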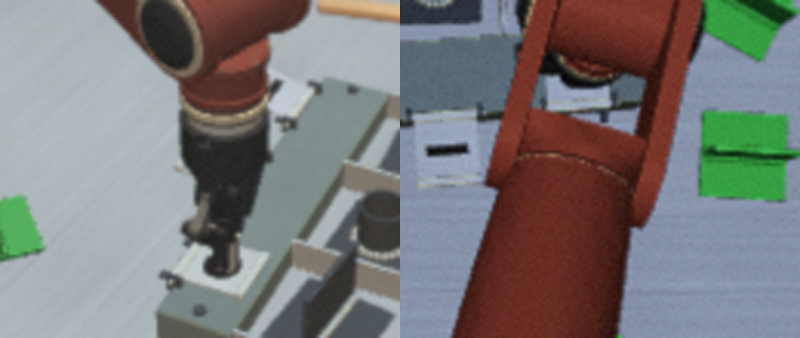

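The tag is nearly flat, with the finger above the dot at (222,265). I'll lower in 1 mm steps and watch the force.

Request:
jog_arm(motion="0.1 0 0.1 0 -0.01 0 0; 0.1 0 0.2 0 -0.01 0 0; 0.1 0 0.2 0 -0.01 0 0")

```text
time_s: 8.2
ee_pos: [0.6142, -0.0919, 0.2605]
orientation: [3.137, 0.128, -0.001]
contact_force: [0.2, -0.1, -0.4]
opening: 0.002
```

Request:
jog_arm(motion="0 0 0.05 0 0 0 0; 0 0 0.1 0 0 0 0; 0 0 0.1 0 0 0 0")

```text
time_s: 8.5
ee_pos: [0.6143, -0.0919, 0.26]
orientation: [3.137, 0.128, -0.002]
contact_force: [-0.9, 0.3, 3.1]
opening: -0.001
```

```bash
python3 plan.py 0 180
```

```text
t 8.5 j [-0.27  0.17  1.74 -0.    1.23  1.22] F [-0.9  0.3  3.1] tip [  36.4 -130.4   86.6] al 89.9
180.0 tip 38.0 86.5 al 90.0 rel [ 0.14  0.    0.01  0.    0.   -0.  ]
```

Request:
jog_arm(motion="0 0 0.05 0 0 0 0; 0 0 0.1 0 0 0 0; 0 0 0.1 0 0 0 0")

```text
time_s: 8.8
ee_pos: [0.6144, -0.0919, 0.2599]
orientation: [3.137, 0.129, -0.002]
contact_force: [-4.2, 1.3, 8.0]
opening: 0.001
```

Request:
jog_arm(motion="0 0 0.05 0 0 0 0; 0 0 0.1 0 0 0 0; 0 0 0.1 0 0 0 0")

```text
time_s: 9.1
ee_pos: [0.6144, -0.0919, 0.2598]
orientation: [3.137, 0.129, -0.003]
contact_force: [-6.2, 0.7, 11.8]
opening: 0.001
```

The height no longer changes while the force rises to 12 N, so the tag is on its stop. I'll lift off straight up and back away to look.

Request:
jog_arm(motion="0 0 -0.2 0 0 0 0; 0 0 -0.6 0 0 0 0; 0 0 -1.5 0 0 0 0; 0 0 -4 0 0 0 0; 0 0 -8 0 0 0 0")

```text
time_s: 9.6
ee_pos: [0.6133, -0.0915, 0.3351]
orientation: [3.139, 0.128, -0.012]
contact_force: [1.1, -0.1, -0.6]
opening: -0.003
```

Request:
jog_arm(motion="0 0 -5 0 0 0 0; 0 5 -10 0 0 0 0; 0 10 -12 0 0 0 0; -4 15 -12 0 0 0 0; -8 20 -12 0 0 0 0")

```text
time_s: 10.1
ee_pos: [0.5743, -0.26, 0.4585]
orientation: [3.134, 0.13, 0.004]
contact_force: [0.1, -0.5, 0.4]
opening: -0.004
```

Request:
jog_arm(motion="-5 5 0 0 0 0 0; -10 10 0 0 0 0 0; -14 14 0 0 0 0 0; -18 18 0 0 0 0 0; -18 18 0 0 0 0 0")

```text
time_s: 10.6
ee_pos: [0.4111, -0.4502, 0.457]
orientation: [3.136, 0.128, -0.001]
contact_force: [0.8, -0.5, -0.1]
opening: 0.0
```

```bash
python3 look.py 9; python3 - <<'E'
from h import *
s,t=[pickle.load(open(n+"9.pkl","rb")) for n in("scene","top")]
a=cv2.resize(s["pixels"][145:265,220:360,::-1],None,fx=5,fy=5,interpolation=cv2.INTER_CUBIC)
b=cv2.resize(t["pixels"][100:210,160:305,::-1],None,fx=5,fy=5,interpolation=cv2.INTER_CUBIC)
cv2.imwrite("pics/cs9.png",a);cv2.imwrite("pics/ct9.png",b)
cv2.imwrite("pics/s9.png",cv2.resize(s["pixels"][:,:,::-1],(800,600)))
E
```

```text
(no output)
```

View pics/cs9.png

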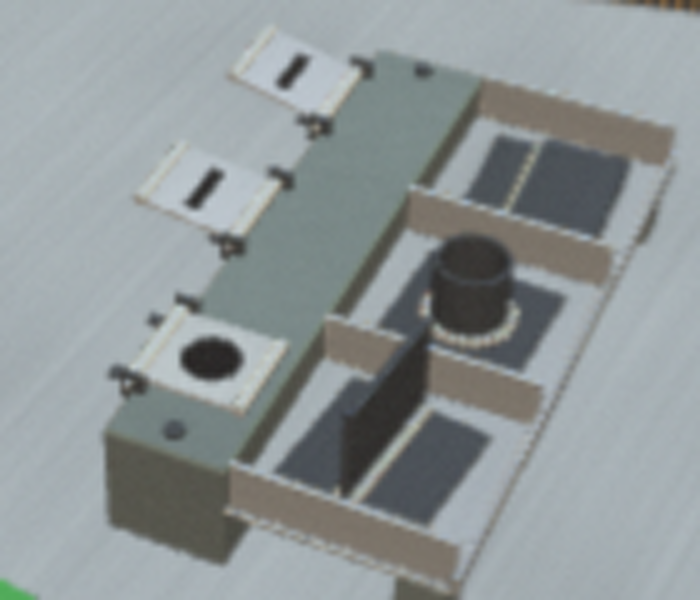

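View pics/ct9.png

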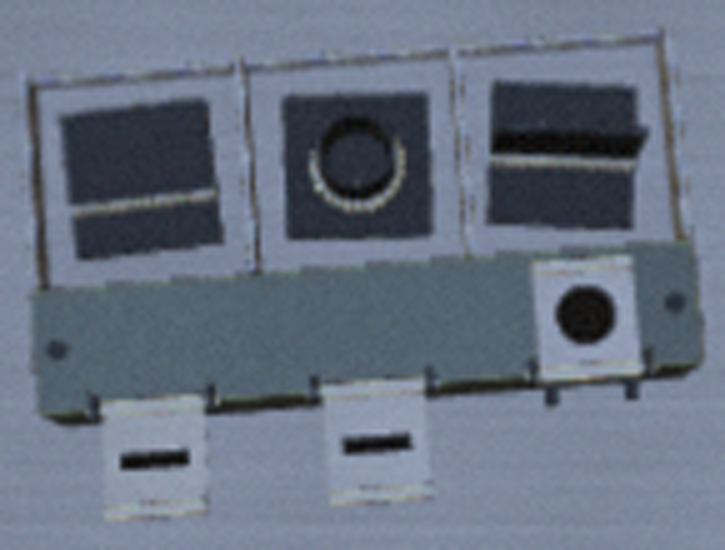

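View pics/s9.png

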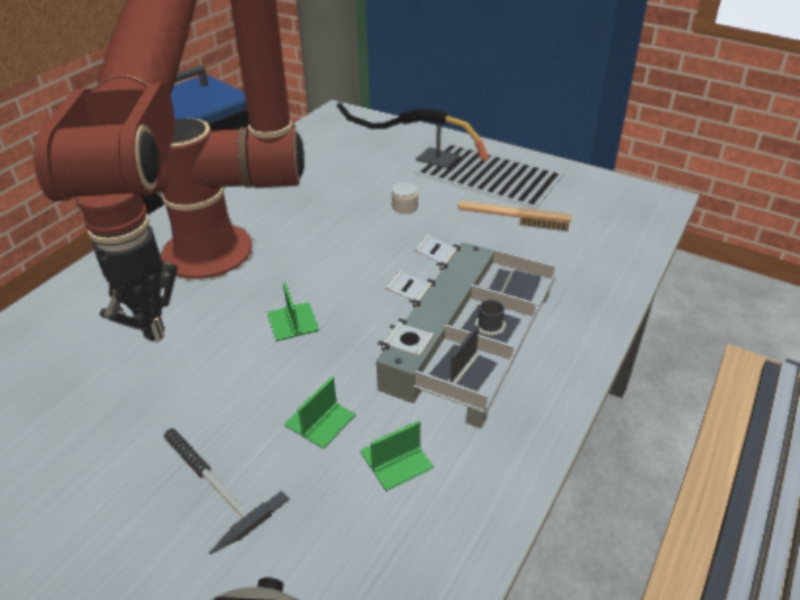

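The right tag lies on the rail with the round dot showing: (212,358) in the scene crop, (585,315) in the top crop. The other tags and the weld pieces look unchanged. I'll check that it's fully flat by triangulating the lip, then hand in.

```bash
python3 - <<'E'
from h import *
from bench import arm
s,t=[pickle.load(open(n+"9.pkl","rb")) for n in("scene","top")]
S=lambda u,v:(220+(u+.5)/5-.5,145+(v+.5)/5-.5)
T=lambda u,v:(160+(u+.5)/5-.5,100+(v+.5)/5-.5)
for n,a,b in(("lipL",(284,344),(533,264)),("lipR",(245,410),(634,259)),("dot",(212,358),(585,315))):
    p,e=tri(s,S(*a),t,T(*b));print(n,(torack(p)*1e3).round(1),round(e*1e3,1))
for n in("scene","top"):
    a,b=[pickle.load(open(n+k+".pkl","rb"))["pixels"] for k in("0","9")]
    d=(np.abs(a.astype(int)-b).max(2)>45).astype(np.uint8);k,l,st,c=cv2.connectedComponentsWithStats(cv2.morphologyEx(d,cv2.MORPH_OPEN,np.ones((3,3))))
    print(n,[(st[i,:4].tolist()) for i in range(1,k) if st[i,4]>8])
arm.job_done();print(arm.observe()["time_s"])
E
```

```text
lipL [  65.1 -100.8   85.4] 1.9
lipR [  65.8 -160.1   85.9] 3.3
dot [  32.7 -128.9   85. ] 0.7
scene [[59, 0, 50, 59], [120, 0, 5, 5], [148, 0, 5, 2], [169, 0, 15, 66], [137, 2, 12, 18], [117, 16, 4, 3], [113, 25, 6, 11], [148, 25, 3, 4], [142, 27, 3, 4], [144, 33, 13, 35], [111, 42, 3, 4], [96, 45, 4, 6], [33, 53, 78, 64], [41, 67, 3, 3], [179, 67, 6, 10], [154, 72, 4, 7], [31, 80, 3, 3], [159, 80, 36, 29], [136, 83, 21, 5], [0, 85, 31, 67], [0, 90, 3, 4], [102, 91, 7, 3], [182, 96, 8, 12], [30, 111, 29, 18], [90, 116, 8, 7], [141, 119, 49, 13], [61, 123, 24, 11], [60, 130, 53, 89], [55, 138, 8, 6], [61, 151, 6, 4], [0, 174, 29, 60], [237, 205, 8, 9], [250, 208, 27, 18], [0, 238, 8, 14]]
top [[267, 151, 21, 22], [284, 175, 4, 5], [269, 177, 3, 4], [273, 184, 13, 4], [294, 201, 218, 183], [206, 296, 48, 44], [472, 304, 3, 4], [155, 306, 53, 78], [246, 329, 10, 12], [216, 338, 8, 16], [211, 354, 32, 30]]
the job is handed in; nothing more can be done
the job is handed in; nothing more can be done
```

The right flip tag, the one in front of the dark welded T-joint, now lies flat on the rail with the round dot showing, and the job is handed in. I put the shut fingertips under its lip and swung it over the pivot at about 4–5 mm per 0.1 s, with no flick or pinch.

**Seating:** at the end I pressed it down lightly. The force rose to about 12 N while the height stayed the same, so it was on its stop. I then lifted straight up and moved clear at about 10.6 s.

**Last checks:**
- **Flatness:** the lip measured 65–66 mm behind the pivot and 85–86 mm high, where a flat tag should be at 64 mm and 85 mm. The two camera views agreed to 2–3 mm there, which is slightly worse than the 2 mm calibration.
- **Everything else:** comparing the before and after pictures, the only changes were at this tag and where the arm stands. The other two tags, the weld pieces and the things on the bench showed none, though the arm hid part of the view from above.
- **Forces:** the largest reading was that 12 N press, and no check failed.

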